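# Gauge the depth left in a cake tin

## Robot

A 6-joint arm with a two-finger parallel gripper is mounted at the origin on the work surface. World frame = base frame: x ahead of the robot, y to its left, z up, the work surface at z = 0. Lengths are in mm, angles in rad, forces in N, time in s.
With the tool pointing down it reaches from about 275 to 1000 mm from the base axis. Payload 8.4 kg.
Tool frame: the origin (TCP) lies at the very end of the fingers, on their centre line; the grasp point (between the pads) lies 19 mm behind it; z points along the fingers, y is the direction in which the jaws open and shut (so a half turn about z gives the same grasp; the last joint's range is limited). The gripper opens to 85 mm and grips with 20 to 120 N. Pads are 22 mm wide; open, the fingers measure 114 mm over their backs; the gripper's body (76 mm by 85 mm) begins 54 mm behind the grasp point. The pads swing forward as they close: fully open they stand 13 mm farther back than shut.
Start: joints at [-0.002, 0.353, 1.633, -0, 1.155, -0.002], TCP at [625.002, -0, 231.281] pointing down, gripper open.
Joint ranges: [-2.63, 2.63], [-0.92, 2.1], [0.06, 2.66], [-1.3, 4.44], [0, 2.69], [-3.02, 3.02]. Speed limits (rad/s): [2.22, 2.22, 2.79, 3.14, 3.14, 3.14].

## Interface

Orientations are given as [roll, pitch, yaw] about the fixed x, y, z axes, in that order (R = Rz(yaw) Ry(pitch) Rx(roll)).
In Python, from rig import r gives the robot as it stands.
- The arm moves only by the tool jog_arm, never from a script. Its argument "moves" is a list of rows, each an object with "grip": the gripper command: -1 is fully open, 1 is shut, values between are in proportion; "translation": the shift along the tool's x, y, z in m, a list of three; "twist": the turn, a rotation vector about the tool's x, y, z in rad, a list of three. In form: [{"grip": grip, "translation": [dx, dy, dz], "twist": [ax, ay, az]}, ...]. A call has 1 to 10 rows; each row shifts and turns the commanded pose from where the row before left it, along the tool's axes as they then stand; what a row does not reach is not made up. A row lasts 1/12 s, in which the tool goes at most 41.7 mm and 7.16 degrees, less where a joint would pass 70% of its speed; a pose out of reach is approached as far as the arm can. A call with a gripper value outside its range is refused whole. The fingers move at their own pace and stop on an object; "squeeze" is the grip in N (left out, the last holds). Time passes only in rows, so rows that do not move let the fingers close. It gives the time, the measured TCP pose, the force and the opening at its end, in the units of the state.
- r.sense(): the state, without advancing time (a new reading comes with each control period).
- r.grab_frame(name): name is "scene" or "side" or "wrist"; returns (picture, depth): 420x560x3 uint8, red, green, blue; 420x560 float32, mm along the optical axis (not along the pixel's ray), 0 where there is no reading.
- r.calibration(name): a dict with "fx", "fy", "cx", "cy" (pixels), "R" (3x3) and "t" (3): a world point X has camera coordinates R X + t. Camera axes: x right, y down, z forward; pixel columns grow to the right and rows downward; lengths in mm; the calibration is good to about 2 mm. A picture is of the moment at which its call begins: read the wrist's pose just before it. calibration takes no time and is no camera call; for the wrist camera it gives the pose at the moment of the call.
- r.sign_off(): hands the job in, once; it reports no verdict.
The state is a dict: "clock": time; "qpos": joint angles; "qvel": joint speeds; "joint_efforts": joint torques, N m; "eef_pos": TCP position; "tcp_rot": TCP orientation; "contact_force": force on the tool from outside, world axes, zero at the start; "wrist_torque": the same for the moment, N m; "opening": opening from 0.0 (shut) to 1.0 (fully open).
Only numpy, scipy, OpenCV 4.12 (cv2) and the standard library are available. Lean on these libraries where they do the work, as an engineer would, in place of code of your own. Each camera call takes 0.05 s, during which the arm holds its last target.

## Task

Measure how deep the cake tin is above its biscuit base. Pick up the depth gauge, rod still up and lock still open, carry it level and lay it across the tin's rim with the rod over the middle; then push the rod down until its foot touches the biscuit, without pressing hard into it, and only then press the lock lever down flat. Leave the gauge standing level on the rim with its reading locked, and do not disturb the other things on the table.

Things in the scene. Friction and masses are not known exactly. Their poses are not given: they have to be found in the camera images.
- tin: Round dark steel cake tin, outside diameter 190, wall 3, 75 high; it does not move. Origin: centre of its underside on the table. Open mouth upwards. Its place, side of the table and yaw vary.
- tin_rim (a point): Centre of the tin's mouth, at rim height (75 above the table).
- biscuit_top (a point): Centre of the flat top surface of the firm brown biscuit base (diameter 180) inside the tin. It lies 35 to 65 below the rim, different each time; rigid, does not move.
- rest: White plastic rest on which the gauge lies at the start: plate 270 x 60 x 6 with two cross blocks 20 x 50 (along x, y), tops at 25 above the table, 100 either side of the centre along x. Fixed. Origin: centre of its underside; x along the gauge lying on it.
- gauge: Aluminium depth gauge, about 0.43 kg in all, lying loose on the rest. Beam 285 long, 30 wide, 6 thick, x -115 to +170. Origin: rod axis, at the beam's underside (27.5 from the rest's centre, towards the rest's -x; same axes); x along the beam to the heavy grey head (x 120 to 170, 44 wide, top at 40); z up. A steel boss 32 x 30 at x = 0, top at 28, carries the rod.
- gauge_balance (a point): Balance point of the gauge, on its grip rib: x 74 (2 to 3 either way between starts), y 0, 21 above the beam's underside. The upright rib, 16 wide, runs from x 25 to 100 and from 6 to 36 above the underside; grip it with a finger either side in y. Gripped far from balance the beam sags.
- rod (a joint): How far the measuring rod is pushed down, m: 0 up (foot 2 mm below the beam's underside), at most 0.075; starts at 0 to 0.012. The slide is stiff (about 2.5 N drag, 0.5 N weight) and stays where it is left; with the lock lever down it is clamped and takes at least twice as much to move.
- rod_foot (a point): Underside of the rod's foot (diameter 16), on the rod's axis (x = 0, y = 0 of the gauge). The rod is 10 in diameter.
- rod_knob (a point): Centre of the top face of the rod's round knob, 26 in diameter, 16 high, 131 above the foot. Push or grip it here.
- lever (a joint): Lock lever, rad: 0 raised 46 degrees (open), near 0.77 flat along the beam (locked: a cam under it clamps the rod there; hard stop 0.8); starts at 0 to 0.1. Pin along y at gauge x -11, 34 above the underside; lever 60 long, 14 wide, 6 thick, points to the gauge's -x. Stiff (0.12 Nm, more in the last few degrees), stays where left. Some 10 N straight down over gauge x -45 closes it.
- lever_tip (a point): Free end of the lock lever, 60 from its pin.
- can_a: Bystander: tall plain metal canister, diameter 70, 130 high, standing beside the tin. Origin: centre of its underside. Loose.
- can_b: Bystander: jar with a white lid, diameter 64, 115 high, standing beside the tin. Origin: centre of its underside. Loose.
- bowl: Bystander: small white bowl, 96 across, 50 high, beside the tin. Origin: centre of its underside. Loose.
- honey: Bystander: small amber glass jar, diameter 54, 85 high, beside the gauge's rest. Origin: centre of its underside. Loose.
- spatula: Bystander: wooden-handled spatula, 250 long, lying flat beside the gauge's rest, on the side away from the amber jar. Origin: the middle of its length, underside. Loose.
- nozzle: Bystander: small steel piping nozzle, a cone 28 across and 42 high, beside the rest. Origin: centre of its underside. Loose.
- oil: Bystander: green oil bottle, diameter 60, 235 high, standing in the middle towards the back of the table. Origin: centre of its underside. Loose.
- biscuit: The biscuit base itself: disc, diameter 180, 14 thick. Origin: centre of its underside.
Mind the look-alikes: they are no part of the job. There is more than one size of the biscuit; the one meant has the size given above.

How it is judged:
By the outcome, as a careful person would: the job done as asked, in the order asked, and still so for the second after the job is handed in, with the robot touching nothing.
It also fails if it takes over 54 s, if anything falls off the work surface, if the arm or the gripper's body presses on something with over 40 N, if the wrist force passes 120 N, or if a joint passes its speed limit or range.

## Working session

There is one attempt and no reset: what is moved stays moved. The work goes in short steps, Python scripts to look and compute and a tool call to move; the robot and the scene stay as the last step left them, time stands still between calls to the robot, and variables do not carry over. Pictures are saved under pics/ and viewed, and the job is handed in when it is done.

Besides the shell and the picture viewer there is one more tool, called after "Emit:" by a JSON object that holds its "op" and its "data". jog_arm: Moves the arm, as the interface text tells. Its arguments: {"type":"object","properties":{"moves":{"type":"array"},"squeeze":{"type":"number"}},"required":["moves"]}

```bash
mkdir -p pics; ls
cat > h.py <<'E'
from rig import r
import numpy as np, cv2
def grab(n,tag):
    c=r.calibration(n); p,d=r.grab_frame(n)
    cv2.imwrite(f'pics/{tag}.png',p[:,:,::-1]); np.savez(f'pics/{tag}.npz',p=p,d=d,**{k:np.array(v) for k,v in c.items()})
def load(tag): return np.load(f'pics/{tag}.npz')
def cloud(z):
    d=z['d'];v,u=np.mgrid[:d.shape[0],:d.shape[1]]
    P=np.stack([(u-z['cx'])/z['fx']*d,(v-z['cy'])/z['fy']*d,d],-1)
    W=(P-z['t'])@z['R']; W[d==0]=np.nan
    return W
def crop(tag,u0,u1,v0,v1,s,out):
    im=cv2.imread(f'pics/{tag}.png')[v0:v1,u0:u1]; cv2.imwrite(f'pics/{out}.png',cv2.resize(im,None,fx=s,fy=s,interpolation=cv2.INTER_CUBIC))
E
python3 - <<'E'
from h import *
print(r.sense())
grab('scene','s0');grab('side','d0');grab('wrist','w0')
E
```

```text
pics
{'clock': 0.0, 'qpos': array([-2.40830476e-03,  3.53669082e-01,  1.63416134e+00, -2.32324947e-05,
        1.15522296e+00, -2.39429580e-03]), 'qvel': array([-0.00023888,  0.00015205, -0.00034041, -0.00096615, -0.0004094 ,
       -0.00025296]), 'joint_efforts': array([-2.03471049e-03, -6.05236173e+01, -3.42063046e+01, -2.62302356e-04,
        9.48130677e-03,  3.61521288e-06]), 'eef_pos': array([ 6.24498371e+02, -1.12650864e-02,  2.30536981e+02]), 'tcp_rot': array([-3.14013188e+00,  1.77438614e-05,  1.57079173e+00]), 'contact_force': array([-0.42505262, -0.56361532, -0.7769912 ]), 'wrist_torque': array([-0.01933389, -0.02271355,  0.0207651 ]), 'opening': 0.9977113234917072}
```

View pics/s0.png

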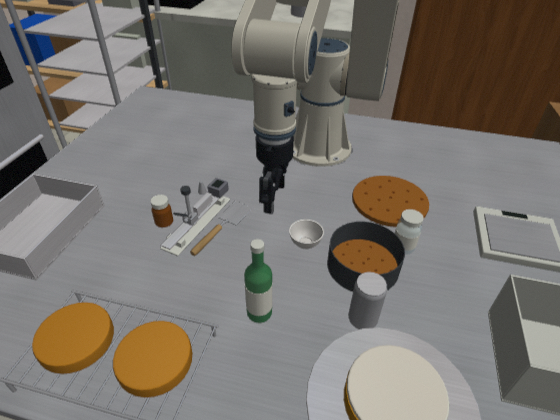

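View pics/d0.png

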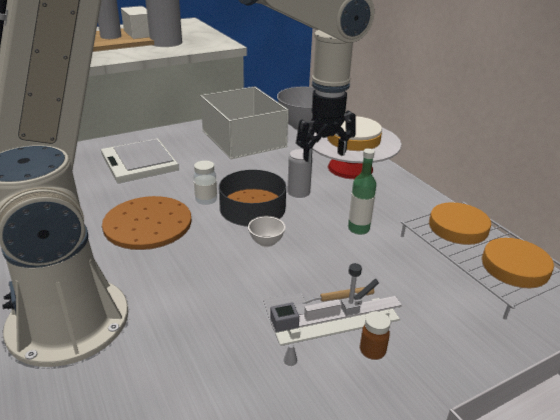

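View pics/w0.png

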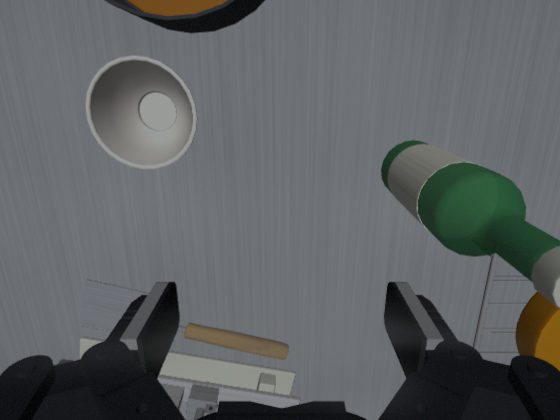

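The scene view shows the gauge on its rest at about (197,217), with the amber jar at (162,211) and the spatula at (207,240). The tin is at (366,257) with a biscuit inside. There are two biscuit candidates: the loose disc on the table at (390,200), and the one inside the tin at (366,255). The one in the tin is meant. I'll confirm that with a crop and a size measurement.

Run:
```python
from h import *
crop('s0',140,260,160,270,5,'s0g'); crop('d0',250,420,250,370,4,'d0g'); crop('s0',280,450,170,330,4,'s0t')
for t in ('s0','d0'):
    z=load(t);W=cloud(z)
    X=W.reshape(-1,3)
    # height map stats
    m=(X[:,2]>-10)&(X[:,2]<20)
    print(t,'table median z',np.nanmedian(X[(abs(X[:,2])<15)][:,2]))
    def p(u,v): return np.round(W[v,u],0)
    if t=='s0':
        for n,(u,v) in dict(tin=(366,257),disc=(390,200),rest=(197,217),bowl=(307,235),oil=(258,246),can=(370,283),jar=(411,216),honey=(160,202),noz=(202,187),head=(218,187),knob=(186,190)).items(): print(n,p(u,v))
```

```text
s0 table median z -0.22400489360337897
tin [522. 229.  12.]
disc [271. 278.  21.]
rest [ 519. -256.   37.]
bowl [481.  59.  11.]
oil [762.   5. 234.]
can [709. 237. 131.]
jar [444. 323. 116.]
honey [ 539. -351.   87.]
noz [ 372. -304.   25.]
head [ 403. -235.   63.]
knob [ 539. -264.  148.]
d0 table median z 0.7838242085569805
```

View pics/s0g.png

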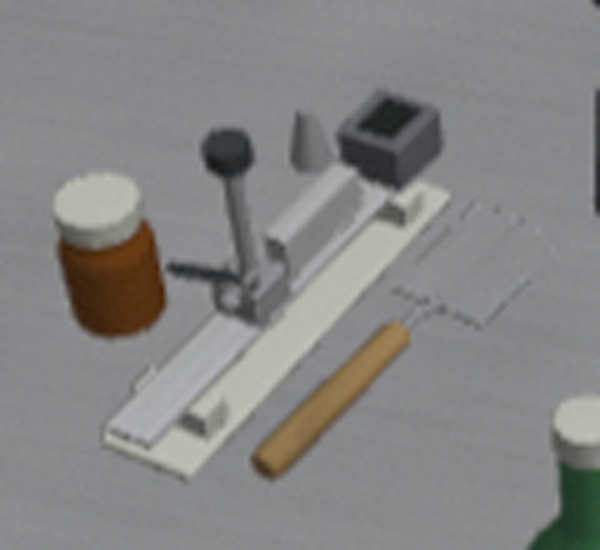

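View pics/d0g.png

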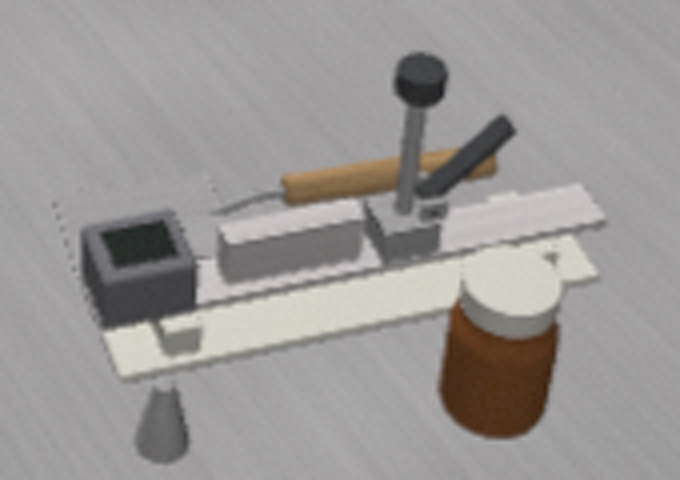

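View pics/s0t.png

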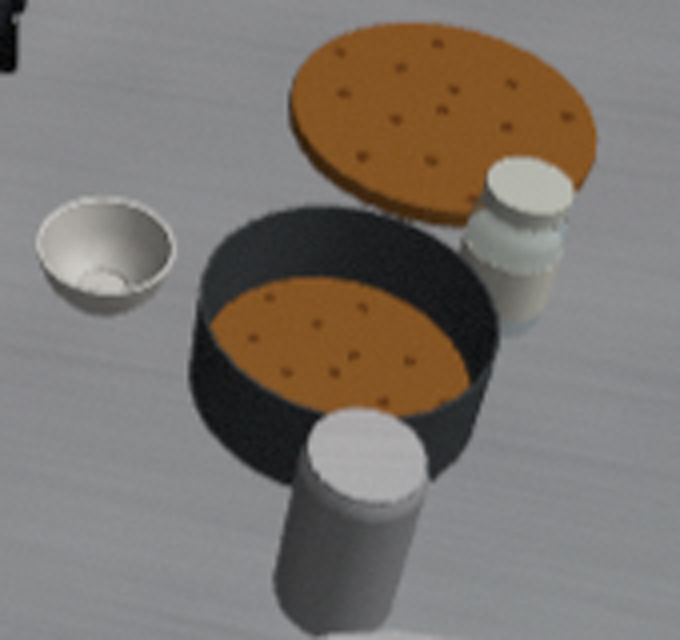

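The crop confirms it: the disc inside the tin is about 180 across, and the loose one on the table is larger. Now I'll fit the tin, biscuit, gauge and bystanders from the depth images.

```bash
cat >> h.py <<'E'
from scipy.optimize import least_squares
def circ(P):
    f=least_squares(lambda q:np.hypot(P[:,0]-q[0],P[:,1]-q[1])-q[2],[*P.mean(0)[:2],40],loss='soft_l1')
    return f.x
E
python3 - <<'E'
from h import *
for t in ('s0','d0'):
    z=load(t);W=cloud(z);X=W.reshape(-1,3);C=z['p'].reshape(-1,3).astype(int)
    print('==',t)
    near=np.hypot(X[:,0]-522,X[:,1]-225)<110
    rim=X[near&(abs(X[:,2]-75)<3)]
    print('rim',len(rim),circ(rim), np.median(rim[:,2]))
    b=near&(C[:,0]>C[:,2]+50)&(X[:,2]>5)&(X[:,2]<45)
    B=X[b]; print('biscuit z',len(B),np.percentile(B[:,2],[5,50,95]))
    for n,c,R,zz in (('can_a',(700,237),50,130),('can_b',(440,323),45,115),('bowl',(481,59),60,50),('honey',(539,-351),35,85),('oil',(762,5),40,235)):
        m=(np.hypot(X[:,0]-c[0],X[:,1]-c[1])<R)&(abs(X[:,2]-zz)<4); 
        if m.sum()>5: print(n,m.sum(),circ(X[m]).round(1))
    # gauge
    g=(X[:,0]>330)&(X[:,0]<700)&(X[:,1]<-130)&(X[:,1]>-420)
    for n,lo,hi in(('head',62,68),('rib',58,63.5),('beam',29,33),('knob',135,160),('rest',4.5,8)):
        P=X[g&(X[:,2]>lo)&(X[:,2]<hi)]
        if len(P)<5: print(n,len(P));continue
        mr=cv2.minAreaRect(P[:,:2].astype(np.float32)); print(n,len(P),np.median(P,0).round(1),[np.round(q,1) for q in mr])
E
```

```text
== s0
rim 202 [545.70801771 223.31194462  92.97971361] 74.52198467028774
biscuit z 1583 [ 8.57184644 11.19355295 13.74299461]
can_a 554 [709.5 240.5  22.6]
can_b 258 [445.1 325.3  20.4]
bowl 100 [506.4  58.4  45.6]
honey 152 [ 530.2 -359.4   17.1]
oil 118 [759.5   1.2  10. ]
head 197 [ 405.3 -250.    64.4] [array([ 476.9, -271.5]), array([101.8, 232.9]), np.float64(55.6)]
rib 209 [ 471.8 -258.1   61.1] [array([ 476.8, -272.7]), array([ 98.6, 234.1]), np.float64(55.4)]
beam 333 [ 574.7 -279.3   30.6] [array([ 504.9, -307.5]), array([121.4, 271.3]), np.float64(77.3)]
knob 81 [ 537.9 -268.1  146.3] [array([ 535. , -270.3]), array([25.6, 23.8]), np.float64(78.1)]
rest 462 [ 519.  -249.8    5.6] [array([ 526. , -232.5]), array([253.7, 289.3]), np.float64(73.4)]
== d0
rim 201 [543.11311525 222.26809595  93.34097369] 74.5173055717495
biscuit z 507 [ 9.14198946 11.99086955 14.86810857]
can_a 122 [699.4 240.8  19.4]
can_b 168 [440.4 320.8  21.3]
bowl 125 [503.   57.2  45.3]
honey 325 [ 528.8 -361.2   16.2]
oil 60 [754.6  -2.2  10.7]
head 547 [ 399.7 -253.6   65.1] [array([ 454.6, -301.3]), array([125.6, 205.7]), np.float64(75.8)]
rib 410 [ 475.2 -263.5   61. ] [array([ 456.7, -303.5]), array([129. , 210.8]), np.float64(75.8)]
beam 636 [ 565.3 -280.9   31.3] [array([ 494.9, -315.4]), array([132.1, 284.7]), np.float64(78.9)]
knob 147 [ 528.3 -275.5  147.3] [array([ 530.6, -273. ]), array([25.1, 24.9]), np.float64(5.4)]
rest 1129 [ 471.3 -272.7    6.1] [array([ 517.8, -282. ]), array([281.3, 350.2]), np.float64(86.7)]
```

```bash
cat >> h.py <<'E'
def rectd(q,hx0,hx1,hy):  # signed distance outside rect
    dx=np.maximum(hx0-q[:,0],q[:,0]-hx1);dy=np.abs(q[:,1])-hy
    return dx,dy
def gaugefit(X,x0=(533,-270,3.0),zu=25.):
    """boxes tops fit: points in height bands; minimise outside distance + shrink via hull corners"""
    def loc(p):
        c,s=np.cos(p[2]),np.sin(p[2]);d=X[:,:2]-p[:2]
        return np.stack([c*d[:,0]+s*d[:,1],-s*d[:,0]+c*d[:,1]],1)
    h=X[:,2]-zu
    p=np.array(x0,float)
    for it in range(6):
        q=loc(p); tol=10 if it<2 else 5
        sel=[]
        for (a,b,hy,z) in ((-115,-20,15,6),(25,100,8,36),(120,170,22,40)):
            m=(abs(h-z)<2)&(q[:,0]>a-tol)&(q[:,0]<b+tol)&(abs(q[:,1])<hy+tol)
            sel.append((m,a,b,hy))
        k=(h>105)&(h<132)&(np.hypot(*q.T)<20)
        def res(p):
            q=loc(p);R=[]
            for m,a,b,hy in sel:
                Q=q[m]
                if len(Q)<15: continue
                lo,hi=np.percentile(Q[:,1],[3,97]); R.append((lo+hi)/2*1.)
                # y trend
                R.append(np.polyfit(Q[:,0],Q[:,1],1)[0]*(b-a)/2 if b-a>60 else 0)
                l2,h2=np.percentile(Q[:,0],[2,98])
                if a!=-115: R.append((l2+h2-a-b)/2)
                else: R.append(l2-a-1)
            return np.array(R)
        f=least_squares(res,p,loss='soft_l1',x_scale=[1,1,.01],diff_step=1e-4); p=f.x
    kc=X[k][:,:2]
    kq=loc(p)[k]
    return p,f.fun.round(1),[s[0].sum() for s in sel],(circ(X[k]),np.median(X[k][:,2]),kq.mean(0)) if k.sum()>10 else None
E
python3 - <<'E'
from h import *
for t in ('s0','d0'):
    z=load(t);X=cloud(z).reshape(-1,3);X=X[np.isfinite(X[:,0])]
    print(t,gaugefit(X))
c=r.calibration('wrist');s=r.sense()
C=-c['R'].T@c['t'];print('cam',C,'tcp',s['eef_pos'],'axes\n',c['R'])
E
```

```text
s0 (array([ 533.35045433, -269.98446587,    2.94082057]), array([-0.1,  0.6,  0.9,  0.4, -0.1, -0.5, -0.2,  0. , -0.2]), [np.int64(220), np.int64(75), np.int64(109)], (array([ 534.70921418, -269.93478374,   10.25261905]), np.float64(146.06802226667438), array([-3.25186217, -2.07250589])))
d0 (array([ 531.13443142, -271.92529399,    2.9419137 ]), array([ 0.2,  1.7,  0.3, -0.3, -0.2,  0. ,  0. ,  0. , -0.3]), [np.int64(357), np.int64(187), np.int64(316)], (array([ 530.33731161, -273.06840938,   10.14196966]), np.float64(147.2215496706288), array([1.66542869, 3.55157675])))
cam [624.80339259  84.41808962 373.41822133] tcp [6.24638031e+02 2.92545615e-03 2.30724010e+02] axes
 [[ 9.99994572e-01 -1.72036398e-04 -3.29046587e-03]
 [ 9.18858357e-04 -9.44459465e-01  3.28626650e-01]
 [-3.16424738e-03 -3.28627889e-01 -9.44454180e-01]]
```

Emit:
{"op": "jog_arm", "data": {"moves": [{"grip": -1,"translation": [-0.0256,-0.0165,0.009],"twist": [0,0,0]},{"grip": -1,"translation": [-0.0256,-0.0165,0.009],"twist": [0,0,0]},{"grip": -1,"translation": [-0.0256,-0.0165,0.009],"twist": [0,0,0]},{"grip": -1,"translation": [-0.0256,-0.0165,0.009],"twist": [0,0,0]},{"grip": -1,"translation": [-0.0256,-0.0165,0.009],"twist": [0,0,0]},{"grip": -1,"translation": [-0.0256,-0.0165,0.009],"twist": [0,0,0]},{"grip": -1,"translation": [-0.0256,-0.0165,0.0],"twist": [0,0,0]},{"grip": -1,"translation": [-0.0256,-0.0165,0.0],"twist": [0,0,0]},{"grip": -1,"translation": [-0.0256,-0.0165,0.0],"twist": [0,0,0]},{"grip": -1,"translation": [-0.0256,-0.0165,0.0],"twist": [0,0,0]}]}}

```text
clock: 0.98
eef_pos: [458.9, -257.0, 177.1]
tcp_rot: [-3.141, -0.0, 1.571]
contact_force: [0.9, 0.4, -0.1]
opening: 1.003
```

Emit:
{"op": "jog_arm", "data": {"moves": [{"grip": -1,"translation": [0,0,0],"twist": [0,0,-0.12]},{"grip": -1,"translation": [0,0,0],"twist": [0,0,-0.12]},{"grip": -1,"translation": [0,0,0],"twist": [0,0,-0.12]},{"grip": -1,"translation": [0,0,0],"twist": [0,0,-0.12]},{"grip": -1,"translation": [0,0,0],"twist": [0,0,-0.12]},{"grip": -1,"translation": [0,0,0],"twist": [0,0,-0.12]},{"grip": -1,"translation": [0,0,0],"twist": [0,0,-0.12]},{"grip": -1,"translation": [0,0,0],"twist": [0,0,-0.12]},{"grip": -1,"translation": [0,0,0],"twist": [0,0,-0.12]},{"grip": -1,"translation": [0,0,0],"twist": [0,0,-0.12]}]}}

```text
clock: 1.82
eef_pos: [459.8, -255.9, 177.1]
tcp_rot: [3.142, -0.0, 2.777]
contact_force: [0.5, 0.3, -0.4]
opening: 0.999
```

Emit:
{"op": "jog_arm", "data": {"moves": [{"grip": -1,"translation": [0,0,0],"twist": [0,0,-0.085]},{"grip": -1,"translation": [0,0,0],"twist": [0,0,-0.085]},{"grip": -1,"translation": [0,0,0],"twist": [0,0,0]},{"grip": -1,"translation": [0,0,0],"twist": [0,0,0]}]}}

```text
clock: 2.15
eef_pos: [459.9, -255.9, 177.2]
tcp_rot: [3.142, -0.0, 2.938]
contact_force: [-0.2, -0.3, 0.2]
opening: 0.999
```

```bash
cat >> h.py <<'E'
from scipy.spatial.transform import Rotation as Ro
def pose():
    s=r.sense(); R=Ro.from_euler('xyz',s['tcp_rot']).as_matrix(); return s,s['eef_pos'],R
def delta(tx,ty,tz,yawx):
    """needed tool-frame translation (mm) to world target; twist rotvec to level pose with tool x at heading yawx"""
    s,p,R=pose(); 
    x=np.array([np.cos(yawx),np.sin(yawx),0]);zz=np.array([0,0,-1.]);T=np.stack([x,np.cross(zz,x),zz],1)
    print('t',s['clock'].__round__(2),'tcp',p.round(1),'rot',s['tcp_rot'].round(4),'F',s['contact_force'].round(1),'open',round(s['opening'],3))
    print('trans mm',(R.T@(np.array([tx,ty,tz])-p)).round(1),'twist',Ro.from_matrix(R.T@T).as_rotvec().round(4))
E
python3 - <<'E'
from h import *
delta(459.7,-256.2,130,2.941)
print(r.sense()['qpos'].round(2))
grab('wrist','w1')
z=load('w1');X=cloud(z).reshape(-1,3);X=X[np.isfinite(X[:,0])]
try: print(gaugefit(X))
except Exception as e: print(e)
E
```

```text
t 2.15 tcp [ 459.9 -255.9  177.2] rot [ 3.1415e+00 -3.0000e-04  2.9382e+00] F [-0.2 -0.3  0.2] open 0.999
trans mm [ 0.1 -0.3 47.2] twist [ 0.0001 -0.0003 -0.0028]
[-0.51  0.26  1.9  -0.    0.98 -1.88]
(array([ 529.76449333, -271.56884301,    2.93824709]), array([-0. ,  1.8, 42.3, -0. , -0. , -0.5,  0. ,  0. , -0.7]), [np.int64(415), np.int64(1970), np.int64(4631)], (array([ 528.3164196 , -271.03911935,    9.94668935]), np.float64(147.54810987908536), array([ 3.06616141, -0.20764782])))
```

View pics/w1.png

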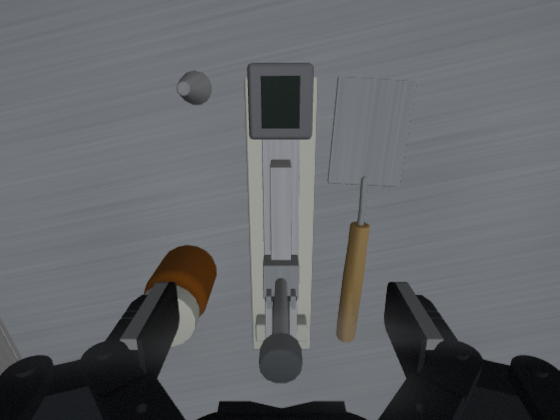

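The wrist picture shows the rib at (281,210), centred between the fingers, with the head at (280,100). The nozzle, honey jar and spatula are all clear of the fingers. Descending.

Emit:
{"op": "jog_arm", "data": {"moves": [{"grip": -1,"translation": [0.001,0,0.018],"twist": [0,0,0]},{"grip": -1,"translation": [0,0,0.018],"twist": [0,0,0]},{"grip": -1,"translation": [0,0,0.018],"twist": [0,0,0]},{"grip": -1,"translation": [0,0,0.018],"twist": [0,0,0]},{"grip": -1,"translation": [0,0,0.018],"twist": [0,0,0]},{"grip": -1,"translation": [0,0,0.018],"twist": [0,0,0]},{"grip": -1,"translation": [0,0,0.014],"twist": [0,0,0]},{"grip": -1,"translation": [0,0,0.012],"twist": [0,0,0]},{"grip": -1,"translation": [0,0,0.007],"twist": [0,0,0]},{"grip": -1,"translation": [0,0,0],"twist": [0,0,0]}]}}

```text
clock: 3.03
eef_pos: [458.2, -255.3, 35.0]
tcp_rot: [3.141, -0.002, 2.939]
contact_force: [0.3, 0.1, -0.5]
opening: 0.998
```

Emit:
{"op": "jog_arm", "data": {"moves": [{"grip": 0.5,"translation": [0,0,0],"twist": [0,0,0]},{"grip": 0.6,"translation": [0,0,0],"twist": [0,0,0]},{"grip": 0.7,"translation": [0,0,0],"twist": [0,0,0]},{"grip": 1,"translation": [0,0,0],"twist": [0,0,0]},{"grip": 1,"translation": [0,0,0],"twist": [0,0,0]},{"grip": 1,"translation": [0,0,0],"twist": [0,0,0]},{"grip": 1,"translation": [0,0,0],"twist": [0,0,0]},{"grip": 1,"translation": [0,0,0],"twist": [0,0,0]}], "squeeze": 40}}

```text
clock: 3.7
eef_pos: [459.3, -256.0, 36.8]
tcp_rot: [-3.141, 0.001, 2.941]
contact_force: [-1.3, -0.9, 5.6]
opening: 0.181
```

Emit:
{"op": "jog_arm", "data": {"moves": [{"grip": 1,"translation": [0,0,0],"twist": [0,0,0]},{"grip": 1,"translation": [0,0,0],"twist": [0,0,0]},{"grip": 1,"translation": [0,0,-0.003],"twist": [0,0,0]},{"grip": 1,"translation": [0,0,-0.006],"twist": [0,0,0]},{"grip": 1,"translation": [0,0,-0.01],"twist": [0,0,0]},{"grip": 1,"translation": [0,0,-0.01],"twist": [0,0,0]},{"grip": 1,"translation": [0,0,-0.006],"twist": [0,0,0]},{"grip": 1,"translation": [0,0,-0.003],"twist": [0,0,0]},{"grip": 1,"translation": [0,0,0],"twist": [0,0,0]}], "squeeze": 90}}

```text
clock: 4.45
eef_pos: [459.6, -256.1, 75.4]
tcp_rot: [-3.141, 0.002, 2.941]
contact_force: [0.0, 0.5, -3.9]
opening: 0.166
```

Run:
```python
from h import *
s=r.sense();print(s['clock'],s['eef_pos'],s['contact_force'],s['wrist_torque'],s['opening'])
grab('side','d1')
crop('d1',230,430,190,370,4,'d1g')
z=load('d1');X=cloud(z).reshape(-1,3);X=X[np.isfinite(X[:,0])]
# beam line: points near beam top
o=np.array([531.4,-271.2]);a=2.941
d=X[:,:2]-o;qx=np.cos(a)*d[:,0]+np.sin(a)*d[:,1];qy=-np.sin(a)*d[:,0]+np.cos(a)*d[:,1]
for n,x0,x1,hy,z0,z1 in(('tail',-113,-85,13,45,80),('mid',-80,-50,13,45,80),('mid2',-50,-20,13,45,80),('headtop',122,168,20,90,115),('knob',-10,10,10,165,200)):
    m=(qx>x0)&(qx<x1)&(abs(qy)<hy)&(X[:,2]>z0)&(X[:,2]<z1)
    print(n,m.sum(),np.median(X[m][:,2]) if m.any() else None)
```

```text
4.45 [ 459.62127901 -256.12529435   75.42622236] [ 0.01125248  0.53121128 -3.94425651] [-0.00221369  0.03310878  0.02789249] 0.16560020951259086
tail 112 70.25759684221654
mid 119 70.30538864777037
mid2 103 70.1103182137588
headtop 354 103.88284041264797
knob 96 186.6337692797274
```

View pics/d1g.png

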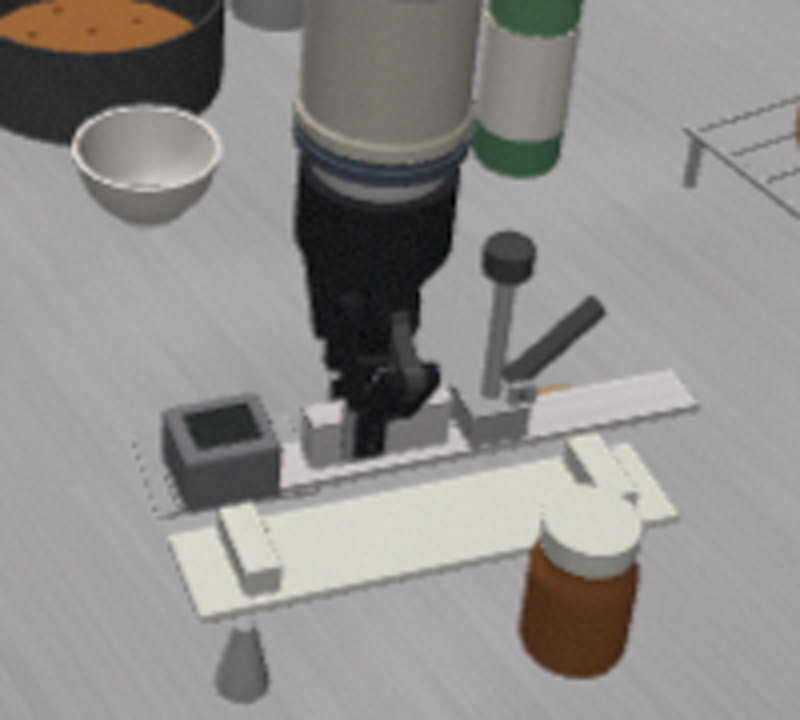

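The gauge is gripped at about x 73 and level to within 0.3 mm: tail underside at 64.3, head underside at 63.9. Next I lift, then carry.

Emit:
{"op": "jog_arm", "data": {"moves": [{"grip": 1,"translation": [0,0,-0.005],"twist": [0,0,0]},{"grip": 1,"translation": [0,0,-0.011],"twist": [0,0,0]},{"grip": 1,"translation": [0,0,-0.015],"twist": [0,0,0]},{"grip": 1,"translation": [0,0,-0.015],"twist": [0,0,0]},{"grip": 1,"translation": [0,0,-0.01],"twist": [0,0,0]},{"grip": 1,"translation": [0,0,-0.005],"twist": [0,0,0]}]}}

```text
clock: 5.0
eef_pos: [459.8, -256.2, 137.1]
tcp_rot: [-3.141, 0.002, 2.941]
contact_force: [0.5, -0.5, -3.9]
opening: 0.166
```

Emit:
{"op": "jog_arm", "data": {"moves": [{"grip": 1,"translation": [0.002,0.009,0],"twist": [0,0,0]},{"grip": 1,"translation": [0.004,0.019,0],"twist": [0,0,0]},{"grip": 1,"translation": [0.006,0.028,0],"twist": [0,0,0]},{"grip": 1,"translation": [0.007,0.034,0],"twist": [0,0,0]},{"grip": 1,"translation": [0.007,0.034,0],"twist": [0,0,0]},{"grip": 1,"translation": [0.007,0.034,0],"twist": [0,0,0]},{"grip": 1,"translation": [0.006,0.028,0],"twist": [0,0,0]},{"grip": 1,"translation": [0.004,0.019,0],"twist": [0,0,0]},{"grip": 1,"translation": [0.002,0.009,0],"twist": [0,0,0]}]}}

```text
clock: 5.75
eef_pos: [456.4, -34.3, 134.6]
tcp_rot: [3.141, -0.002, 2.943]
contact_force: [-0.1, 0.0, -4.6]
opening: 0.168
```

Emit:
{"op": "jog_arm", "data": {"moves": [{"grip": 1,"translation": [0,0,0],"twist": [0,0,-0.03]},{"grip": 1,"translation": [0,0,0],"twist": [0,0,-0.07]},{"grip": 1,"translation": [0,0,0],"twist": [0,0,-0.1]},{"grip": 1,"translation": [0,0,0],"twist": [0,0,-0.11]},{"grip": 1,"translation": [0,0,0],"twist": [0,0,-0.11]},{"grip": 1,"translation": [0,0,0],"twist": [0,0,-0.11]},{"grip": 1,"translation": [0,0,0],"twist": [0,0,-0.11]},{"grip": 1,"translation": [0,0,0],"twist": [0,0,-0.1]},{"grip": 1,"translation": [0,0,0],"twist": [0,0,-0.05]},{"grip": 1,"translation": [0,0,0],"twist": [0,0,-0.02]}]}}

```text
clock: 6.58
eef_pos: [457.1, -37.2, 134.8]
tcp_rot: [3.141, -0.001, -2.53]
contact_force: [0.5, -0.4, -5.0]
opening: 0.167
```

Run:
```python
from h import *
delta(484.3,180.7,136,3.752)
```

```text
t 6.58 tcp [457.1 -37.2 134.8] rot [ 3.1410e+00 -8.0000e-04 -2.5301e+00] F [ 0.5 -0.4 -5. ] open 0.167
trans mm [-147.4  162.8   -1.3] twist [ 0.0006 -0.0008  0.0011]
```

Emit:
{"op": "jog_arm", "data": {"moves": [{"grip": 1,"translation": [-0.006,0.007,0],"twist": [0,0,0]},{"grip": 1,"translation": [-0.013,0.014,0],"twist": [0,0,0]},{"grip": 1,"translation": [-0.019,0.021,0],"twist": [0,0,0]},{"grip": 1,"translation": [-0.024,0.026,0],"twist": [0,0,0]},{"grip": 1,"translation": [-0.023,0.026,0],"twist": [0,0,0]},{"grip": 1,"translation": [-0.024,0.026,0],"twist": [0,0,0]},{"grip": 1,"translation": [-0.019,0.021,0],"twist": [0,0,0]},{"grip": 1,"translation": [-0.013,0.015,0],"twist": [0,0,0]},{"grip": 1,"translation": [-0.006,0.007,0],"twist": [0,0,0]},{"grip": 1,"translation": [0,0,0],"twist": [0,0,0]}]}}

```text
clock: 7.42
eef_pos: [484.8, 182.8, 135.0]
tcp_rot: [3.141, 0.0, -2.532]
contact_force: [0.2, 0.5, -4.8]
opening: 0.165
```

Run:
```python
from h import *
delta(484.3,180.7,136,3.752)
grab('scene','s2');grab('side','d2')
for t in ('s2','d2'):
    z=load(t);X=cloud(z).reshape(-1,3);X=X[np.isfinite(X[:,0])]
    rim=X[(abs(np.hypot(X[:,0]-545,X[:,1]-222)-93.5)<6)&(abs(X[:,2]-75)<3)]
    print(t,'rim',circ(rim),np.median(rim[:,2]))
    try: print(gaugefit(X,(544,223,3.752),124.5))
    except Exception as e: print('fit',e)
    o=np.array([544.4,222.8]);a=3.752
    d=X[:,:2]-o;qx=np.cos(a)*d[:,0]+np.sin(a)*d[:,1];qy=-np.sin(a)*d[:,0]+np.cos(a)*d[:,1]
    for n,x0,x1,hy,z0,z1 in(('tail',-113,-85,12,120,140),('mid',-80,-50,12,120,140),('headtop',122,168,18,155,175)):
        m=(qx>x0)&(qx<x1)&(abs(qy)<hy)&(X[:,2]>z0)&(X[:,2]<z1)
        print(n,m.sum(),np.median(X[m][:,2]) if m.any() else None)
crop('s2',260,460,120,320,3,'s2g');crop('d2',170,340,60,260,3,'d2g')
```

```text
t 7.42 tcp [484.8 182.8 135. ] rot [ 3.1413e+00  2.0000e-04 -2.5316e+00] F [ 0.2  0.5 -4.8] open 0.165
trans mm [ 1.6 -1.4 -1. ] twist [ 0.0003  0.0002 -0.0004]
s2 rim [546.23944467 222.97740923  93.04080746] 74.32133618629625
(array([547.7494461 , 223.7669699 ,   3.76123181]), array([-0. , -1.2,  0.4, -1.3, -3.4, -8.6,  1.4,  0. ,  0.7]), [np.int64(260), np.int64(61), np.int64(18)], (array([135017.08135605, -12585.58420461, 135072.97266054]), np.float64(244.57848870736225), array([-3.53978044,  1.59462321])))
tail 92 129.11864946313165
mid 95 129.07504867593295
headtop 23 163.51360902802878
d2 rim [543.36858951 221.68055654  93.01650677] 74.61015652779301
(array([541.41457569, 219.61786346,   3.75428505]), array([ 0.7,  4.5, -0. , -0.7,  8. , 15.6,  0. ,  0. , -3.4]), [np.int64(93), np.int64(37), np.int64(142)], (array([539.07244822, 225.04138975,  15.87355106]), np.float64(243.51064440104957), array([-2.4281598 ,  7.85789693])))
tail 37 129.59913763046615
mid 38 129.58808386005802
headtop 138 163.94969179546314
```

View pics/s2g.png

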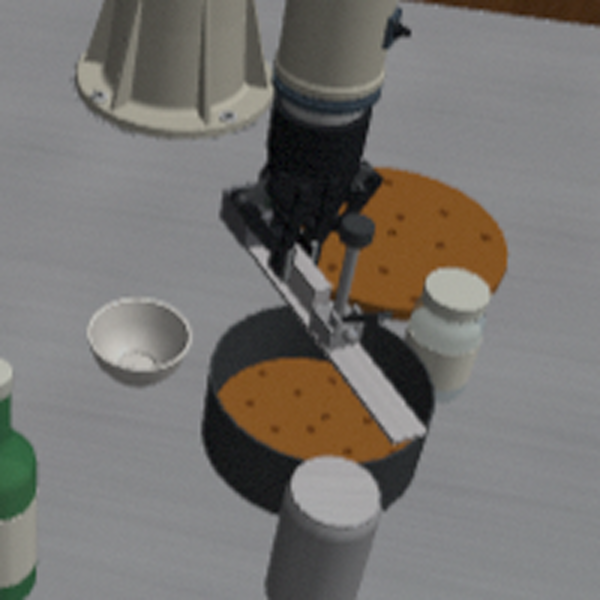

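View pics/d2g.png

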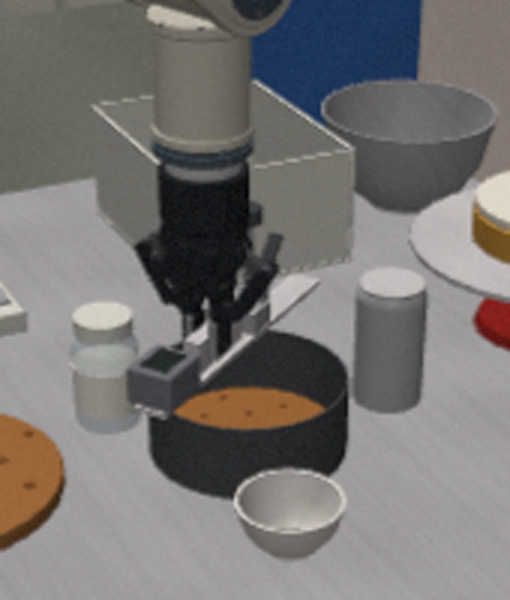

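The gauge is level (tail underside 123.3, head 123.7) and the rod is within about 2 mm of the tin's centre. I'll trim that and lower it.

Emit:
{"op": "jog_arm", "data": {"moves": [{"grip": 1,"translation": [0.0015,-0.0015,0.004],"twist": [0,0,0]},{"grip": 1,"translation": [0,0,0.008],"twist": [0,0,0]},{"grip": 1,"translation": [0,0,0.01],"twist": [0,0,0]},{"grip": 1,"translation": [0,0,0.01],"twist": [0,0,0]},{"grip": 1,"translation": [0,0,0.007],"twist": [0,0,0]},{"grip": 1,"translation": [0,0,0.004],"twist": [0,0,0]},{"grip": 1,"translation": [0,0,0.002],"twist": [0,0,0]},{"grip": 1,"translation": [0,0,0],"twist": [0,0,0]},{"grip": 1,"translation": [0,0,0],"twist": [0,0,0]}]}}

```text
clock: 8.27
eef_pos: [484.7, 178.6, 90.3]
tcp_rot: [-3.142, 0.0, -2.532]
contact_force: [0.4, 0.2, -3.9]
opening: 0.165
```

Emit:
{"op": "jog_arm", "data": {"moves": [{"grip": 1,"translation": [0,0,0.001],"twist": [0,0,0]},{"grip": 1,"translation": [0,0,0.001],"twist": [0,0,0]},{"grip": 1,"translation": [0,0,0],"twist": [0,0,0]}]}}

```text
clock: 8.52
eef_pos: [484.6, 178.7, 88.4]
tcp_rot: [-3.142, 0.0, -2.532]
contact_force: [-0.1, -0.2, -4.6]
opening: 0.168
```

Emit:
{"op": "jog_arm", "data": {"moves": [{"grip": 1,"translation": [-0.001,0.0015,0],"twist": [0,0,0]},{"grip": 1,"translation": [0,0,0.0005],"twist": [0,0,0]},{"grip": 1,"translation": [0,0,0.0005],"twist": [0,0,0]},{"grip": 1,"translation": [0,0,0],"twist": [0,0,0]}]}}

```text
clock: 8.85
eef_pos: [484.4, 180.4, 87.2]
tcp_rot: [3.142, -0.0, -2.532]
contact_force: [0.3, -0.2, -5.5]
opening: 0.167
```

Emit:
{"op": "jog_arm", "data": {"moves": [{"grip": 1,"translation": [0,0,0.0005],"twist": [0,0,0]},{"grip": 1,"translation": [0,0,0.0005],"twist": [0,0,0]},{"grip": 1,"translation": [0,0,0],"twist": [0,0,0]}]}}

```text
clock: 9.1
eef_pos: [484.5, 180.4, 87.0]
tcp_rot: [3.142, 0.0, -2.532]
contact_force: [-2.7, -1.1, 6.0]
opening: 0.172
```

Emit:
{"op": "jog_arm", "data": {"moves": [{"grip": 1,"translation": [0,0,-0.0005],"twist": [0,0,0]},{"grip": 0.5,"translation": [0,0,0],"twist": [0,0,0]},{"grip": 0.3,"translation": [0,0,0],"twist": [0,0,0]},{"grip": 0,"translation": [0,0,0],"twist": [0,0,0]},{"grip": 0,"translation": [0,0,0],"twist": [0,0,0]},{"grip": 0,"translation": [0,0,0],"twist": [0,0,0]}], "squeeze": 30}}

```text
clock: 9.6
eef_pos: [484.7, 180.4, 86.8]
tcp_rot: [-3.142, 0.0, -2.532]
contact_force: [0.4, -0.2, -0.0]
opening: 0.5
```

Emit:
{"op": "jog_arm", "data": {"moves": [{"grip": 0,"translation": [0,0,-0.005],"twist": [0,0,0]},{"grip": 0,"translation": [0,0,-0.02],"twist": [0,0,0]},{"grip": 0,"translation": [0,0,-0.035],"twist": [0,0,0]},{"grip": 0,"translation": [0,0,-0.035],"twist": [0,0,0]},{"grip": 0,"translation": [0,0,-0.035],"twist": [0,0,0]},{"grip": 1,"translation": [0,0,-0.02],"twist": [0,0,0]},{"grip": 1,"translation": [0,0,0],"twist": [0,0,0]}]}}

```text
clock: 10.18
eef_pos: [487.0, 181.3, 242.1]
tcp_rot: [-3.139, 0.008, -2.532]
contact_force: [0.5, 1.1, 0.9]
opening: 0.229
```

```bash
cat > look.py <<'E'
from h import *
import sys
tag=sys.argv[1]
grab('scene','s'+tag);grab('side','d'+tag)
for t in ('s'+tag,'d'+tag):
    z=load(t);X=cloud(z).reshape(-1,3);X=X[np.isfinite(X[:,0])]
    rim=X[(abs(np.hypot(X[:,0]-545,X[:,1]-222)-93.5)<6)&(abs(X[:,2]-75)<2)]
    print(t,'rim',circ(rim).round(1))
    try:
        f=gaugefit(X,(544,223,3.752),75);print(f)
        o=f[0][:2];a=f[0][2]
    except Exception as e: print('fit',e);o=np.array([544.4,222.8]);a=3.752
    d=X[:,:2]-o;qx=np.cos(a)*d[:,0]+np.sin(a)*d[:,1];qy=-np.sin(a)*d[:,0]+np.cos(a)*d[:,1]
    for n,x0,x1,hy,z0,z1 in(('tail',-113,-85,12,74,90),('mid',-80,-50,12,74,90),('rib',28,97,6,105,120),('headtop',122,168,18,105,125),('knob',-9,9,9,125,215)):
        m=(qx>x0)&(qx<x1)&(abs(qy)<hy)&(X[:,2]>z0)&(X[:,2]<z1)
        print(n,m.sum(),np.median(X[m][:,2]).round(1) if m.any() else None)
crop('s'+tag,260,460,120,320,3,f's{tag}g');crop('d'+tag,170,340,60,260,3,f'd{tag}g')
E
python3 look.py 3
```

```text
s3 rim [546.  223.   92.9]
(array([547.358571  , 222.14592043,   3.75379257]), array([-0. , -0. ,  0.5, -0.2, -0.8, -0.4,  0.2,  0. , -0.1]), [np.int64(348), np.int64(116), np.int64(158)], (array([548.43198333, 222.09053293,  10.38971574]), np.float64(196.74651719168793), array([-2.91560332,  2.52341033])))
tail 90 81.0
mid 89 81.2
rib 86 110.7
headtop 151 114.9
knob 110 167.8
d3 rim [543.4 221.9  93.1]
(array([545.0051983 , 220.63421056,   3.75420421]), array([ 0.4,  5.4, -0.2, -0.4, -0. ,  0.1,  0.1,  0. ,  0.1]), [np.int64(103), np.int64(84), np.int64(140)], (array([544.52020545, 219.76140066,  10.2092013 ]), np.float64(195.63468157002382), array([4.19915039, 2.02476891])))
tail 40 80.8
mid 38 81.9
rib 68 110.8
headtop 157 115.8
knob 103 164.6
```

View pics/s3g.png

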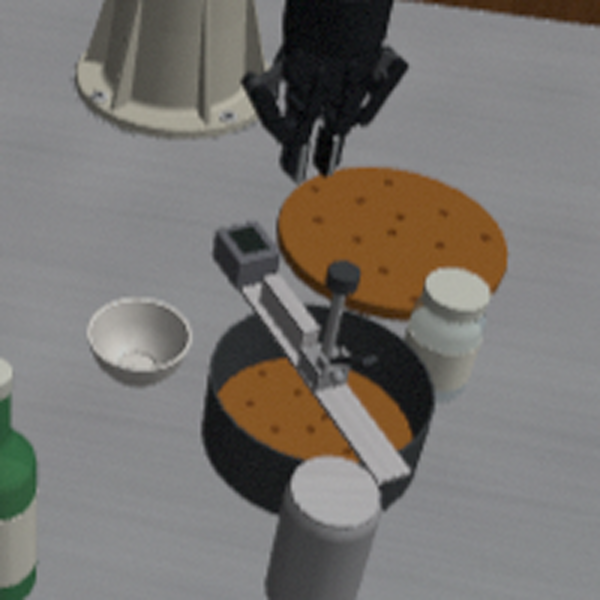

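View pics/d3g.png

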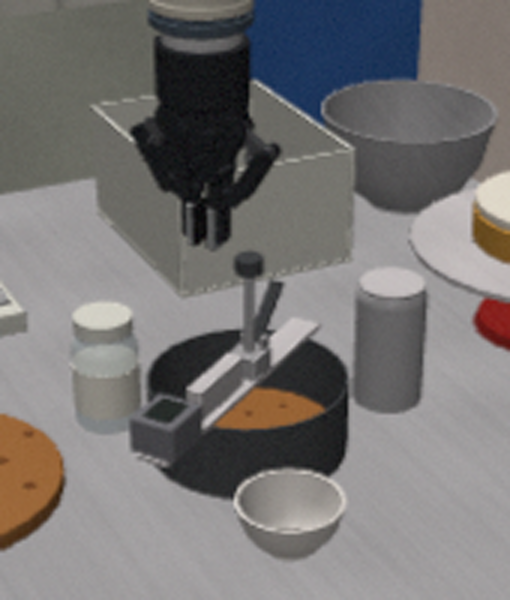

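The gauge sits level on the rim (tail underside about 75, head about 75.3). The rod is about 2 mm off centre, and the lever (268,300 in the side crop) is still raised. Now I move the shut fingers over the knob.

Run:
```python
from h import *
delta(545.5,221.7,215,3.754)
```

```text
t 10.28 tcp [484.8 180.5 237.7] rot [-3.1411e+00  2.0000e-03 -2.5324e+00] F [-0.5  0.5 -1.7] open 0.051
trans mm [-73.3  -0.9  22.8] twist [-0.0005  0.002  -0.0032]
```

Emit:
{"op": "jog_arm", "data": {"moves": [{"grip": 1,"translation": [-0.008,0,0],"twist": [0,0,0]},{"grip": 1,"translation": [-0.016,0,0],"twist": [0,0,0]},{"grip": 1,"translation": [-0.02,0,0],"twist": [0,0,0]},{"grip": 1,"translation": [-0.016,0,0],"twist": [0,0,0]},{"grip": 1,"translation": [-0.009,-0.001,0.005],"twist": [0,0,0]},{"grip": 1,"translation": [-0.004,0,0.008],"twist": [0,0,0]},{"grip": 1,"translation": [0,0,0.007],"twist": [0,0,0]},{"grip": 1,"translation": [0,0,0.003],"twist": [0,0,0]},{"grip": 1,"translation": [0,0,0],"twist": [0,0,0]}]}}

```text
clock: 11.03
eef_pos: [543.4, 220.6, 211.9]
tcp_rot: [3.141, -0.003, -2.532]
contact_force: [0.5, 0.2, 0.4]
opening: -0.002
```

Run:
```python
from h import *
delta(545.5,221.7,197,3.754)
grab('scene','s4');grab('side','d4')
crop('s4',330,430,140,260,5,'s4g');crop('d4',200,300,90,190,5,'d4g')
```

```text
t 11.03 tcp [543.4 220.6 211.9] rot [ 3.1409 -0.0035 -2.5324] F [0.5 0.2 0.4] open -0.002
trans mm [-2.4 -0.3 14.9] twist [ 0.0007 -0.0035 -0.0033]
```

View pics/s4g.png

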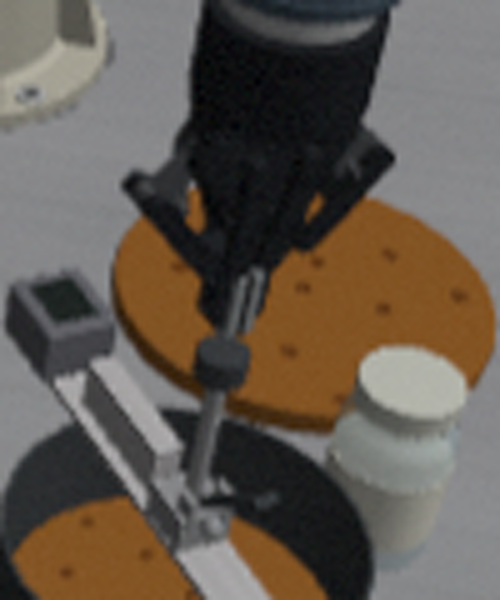

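View pics/d4g.png

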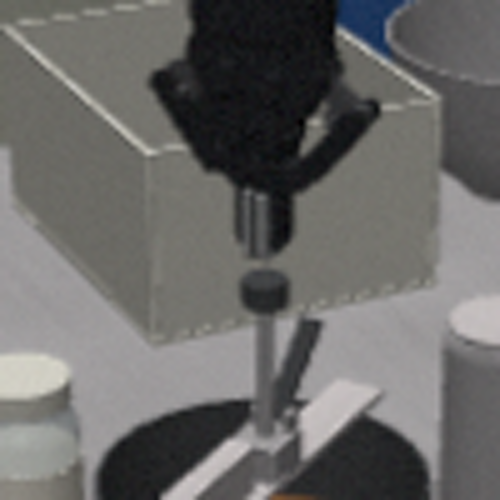

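The fingertips are centred over the knob in both views: (245,315) in the scene crop and (262,250) in the side crop. Pushing down.

Emit:
{"op": "jog_arm", "data": {"moves": [{"grip": 1,"translation": [-0.001,0,0.005],"twist": [0,0,0]},{"grip": 1,"translation": [0,0,0.005],"twist": [0,0,0]},{"grip": 1,"translation": [0,0,0.003],"twist": [0,0,0]},{"grip": 1,"translation": [0,0,0.003],"twist": [0,0,0]},{"grip": 1,"translation": [0,0,0.003],"twist": [0,0,0]},{"grip": 1,"translation": [0,0,0.003],"twist": [0,0,0]},{"grip": 1,"translation": [0,0,0.003],"twist": [0,0,0]}]}}

```text
clock: 11.72
eef_pos: [545.6, 221.8, 188.6]
tcp_rot: [-3.142, -0.0, -2.532]
contact_force: [-1.2, -1.1, 1.6]
opening: 0.003
```

Emit:
{"op": "jog_arm", "data": {"moves": [{"grip": 1,"translation": [0,0,0.003],"twist": [0,0,0]},{"grip": 1,"translation": [0,0,0.003],"twist": [0,0,0]},{"grip": 1,"translation": [0,0,0.003],"twist": [0,0,0]},{"grip": 1,"translation": [0,0,0.003],"twist": [0,0,0]},{"grip": 1,"translation": [0,0,0.003],"twist": [0,0,0]}]}}

```text
clock: 12.13
eef_pos: [545.7, 221.9, 173.4]
tcp_rot: [3.142, -0.0, -2.532]
contact_force: [-1.1, -1.3, 2.8]
opening: -0.0
```

Emit:
{"op": "jog_arm", "data": {"moves": [{"grip": 1,"translation": [0,0,0.003],"twist": [0,0,0]},{"grip": 1,"translation": [0,0,0.003],"twist": [0,0,0]},{"grip": 1,"translation": [0,0,0.003],"twist": [0,0,0]},{"grip": 1,"translation": [0,0,0.003],"twist": [0,0,0]},{"grip": 1,"translation": [0,0,0.003],"twist": [0,0,0]},{"grip": 1,"translation": [0,0,0.003],"twist": [0,0,0]},{"grip": 1,"translation": [0,0,0.003],"twist": [0,0,0]}]}}

```text
clock: 12.72
eef_pos: [545.7, 221.9, 152.5]
tcp_rot: [-3.142, -0.0, -2.532]
contact_force: [-1.4, -1.1, 1.7]
opening: -0.002
```

Emit:
{"op": "jog_arm", "data": {"moves": [{"grip": 1,"translation": [0,0,0.001],"twist": [0,0,0]},{"grip": 1,"translation": [0,0,0.001],"twist": [0,0,0]},{"grip": 1,"translation": [0,0,0.001],"twist": [0,0,0]},{"grip": 1,"translation": [0,0,0.001],"twist": [0,0,0]},{"grip": 1,"translation": [0,0,0.001],"twist": [0,0,0]}]}}

```text
clock: 13.13
eef_pos: [545.8, 221.9, 147.8]
tcp_rot: [3.142, 0.0, -2.532]
contact_force: [-2.1, -0.4, 2.3]
opening: -0.001
```

Emit:
{"op": "jog_arm", "data": {"moves": [{"grip": 1,"translation": [0,0,0.0007],"twist": [0,0,0]},{"grip": 1,"translation": [0,0,0.0007],"twist": [0,0,0]},{"grip": 1,"translation": [0,0,0.0006],"twist": [0,0,0]},{"grip": 1,"translation": [0,0,0.0005],"twist": [0,0,0]},{"grip": 1,"translation": [0,0,0],"twist": [0,0,0]}]}}

```text
clock: 13.55
eef_pos: [545.8, 222.0, 145.2]
tcp_rot: [-3.142, 0.0, -2.532]
contact_force: [-0.0, -0.8, -0.1]
opening: -0.005
```

Emit:
{"op": "jog_arm", "data": {"moves": [{"grip": 1,"translation": [0,0,0.0003],"twist": [0,0,0]},{"grip": 1,"translation": [0,0,0.0003],"twist": [0,0,0]},{"grip": 1,"translation": [0,0,0],"twist": [0,0,0]}]}}

```text
clock: 13.8
eef_pos: [545.9, 222.0, 144.7]
tcp_rot: [-3.142, 0.0, -2.532]
contact_force: [-0.6, 0.1, 1.5]
opening: -0.006
```

Emit:
{"op": "jog_arm", "data": {"moves": [{"grip": 1,"translation": [0,0,0.0003],"twist": [0,0,0]},{"grip": 1,"translation": [0,0,0.0003],"twist": [0,0,0]},{"grip": 1,"translation": [0,0,0],"twist": [0,0,0]}]}}

```text
clock: 14.05
eef_pos: [545.9, 222.0, 144.1]
tcp_rot: [-3.142, 0.0, -2.532]
contact_force: [0.1, 0.7, 0.8]
opening: -0.002
```

Emit:
{"op": "jog_arm", "data": {"moves": [{"grip": 1,"translation": [0,0,0.0003],"twist": [0,0,0]},{"grip": 1,"translation": [0,0,0.0003],"twist": [0,0,0]}]}}

```text
clock: 14.22
eef_pos: [545.9, 222.0, 143.5]
tcp_rot: [-3.142, 0.0, -2.532]
contact_force: [-0.7, -0.4, 2.8]
opening: -0.004
```

Emit:
{"op": "jog_arm", "data": {"moves": [{"grip": 1,"translation": [0,0,0.0003],"twist": [0,0,0]},{"grip": 1,"translation": [0,0,0.0003],"twist": [0,0,0]}]}}

```text
clock: 14.38
eef_pos: [545.9, 222.0, 142.9]
tcp_rot: [-3.142, 0.0, -2.532]
contact_force: [0.4, 0.0, 2.5]
opening: -0.002
```

Emit:
{"op": "jog_arm", "data": {"moves": [{"grip": 1,"translation": [0,0,0.0003],"twist": [0,0,0]},{"grip": 1,"translation": [0,0,0.0002],"twist": [0,0,0]}]}}

```text
clock: 14.55
eef_pos: [545.9, 222.0, 142.5]
tcp_rot: [-3.142, 0.0, -2.532]
contact_force: [0.3, 0.8, 4.7]
opening: -0.002
```

Emit:
{"op": "jog_arm", "data": {"moves": [{"grip": 1,"translation": [0,0,0.0003],"twist": [0,0,0]}]}}

```text
clock: 14.63
eef_pos: [546.0, 222.0, 142.4]
tcp_rot: [-3.141, 0.0, -2.532]
contact_force: [-1.7, 0.3, 8.6]
opening: -0.004
```

The force rose from 2.5 to 8.6 N at tip z 142.4. That puts the foot at z 11.4, which matches the depth image's biscuit height of 11–12. I'll back off, check, and move over the lever.

Emit:
{"op": "jog_arm", "data": {"moves": [{"grip": 1,"translation": [0,0,-0.002],"twist": [0,0,0]},{"grip": 1,"translation": [0,0,-0.008],"twist": [0,0,0]},{"grip": 1,"translation": [0,0,-0.015],"twist": [0,0,0]},{"grip": 1,"translation": [0,0,-0.015],"twist": [0,0,0]},{"grip": 1,"translation": [-0.01,0,-0.005],"twist": [0,0,0]},{"grip": 1,"translation": [-0.015,0,0],"twist": [0,0,0]},{"grip": 1,"translation": [-0.012,0,0],"twist": [0,0,0]},{"grip": 1,"translation": [-0.007,0,0],"twist": [0,0,0]},{"grip": 1,"translation": [0,0,0],"twist": [0,0,0]},{"grip": 1,"translation": [0,0,0],"twist": [0,0,0]}]}}

```text
clock: 15.47
eef_pos: [581.4, 246.9, 186.8]
tcp_rot: [3.141, -0.001, -2.532]
contact_force: [0.1, 0.3, -1.4]
opening: 0.001
```

```bash
python3 - <<'E'
from h import *
delta(582.3,247.9,165,3.754)
E
python3 look.py 5
python3 - <<'E'
from h import *
crop('s5',330,430,140,260,5,'s5h');crop('d5',200,320,80,180,5,'d5h')
E
```

```text
t 15.47 tcp [581.4 246.9 186.8] rot [ 3.1415e+00 -9.0000e-04 -2.5322e+00] F [ 0.1  0.3 -1.4] open 0.001
trans mm [-1.3  0.3 21.8] twist [ 0.0001 -0.0009 -0.003 ]
s5 rim [546.2 222.9  93. ]
(array([547.33595001, 222.21116049,   3.7488683 ]), array([-0.3,  0.2,  0.8,  0.3, -1.4, -0.1, -0.1,  0. , -0.6]), [np.int64(349), np.int64(107), np.int64(166)], None)
tail 87 81.2
mid 92 80.9
rib 80 111.0
headtop 150 115.1
knob 47 141.7
d5 rim [543.4 221.7  93.1]
(array([544.8581383 , 220.99512497,   3.75466911]), array([ 0.2,  6.6, -0.8,  0.3,  0.7,  0.3, -0.5,  0. ,  0.3]), [np.int64(104), np.int64(88), np.int64(146)], None)
tail 40 81.9
mid 35 81.9
rib 62 111.6
headtop 149 115.8
knob 33 142.6
```

View pics/s5h.png

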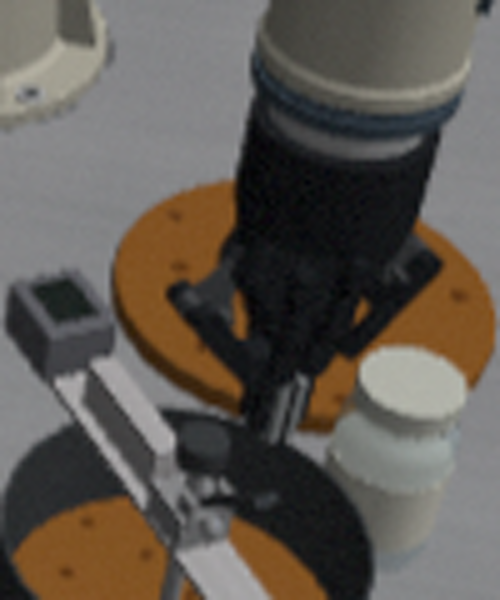

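View pics/d5h.png

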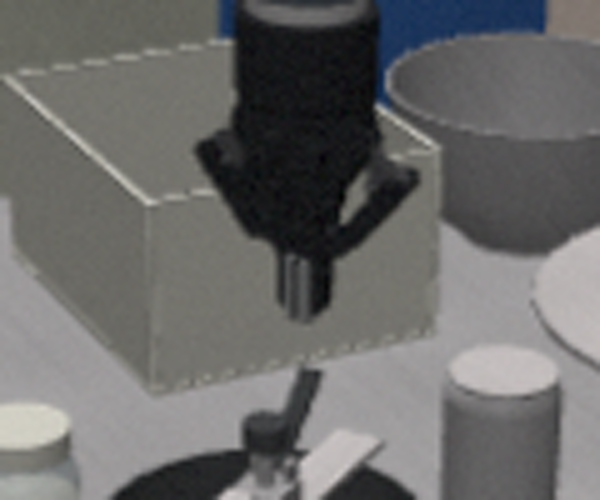

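The knob is down at z 142, the gauge is still level, and the lever tip (310,372 in the side crop) is under the fingertips. Pressing the lever.

Emit:
{"op": "jog_arm", "data": {"moves": [{"grip": 1,"translation": [-0.001,0,0.01],"twist": [0,0,0]},{"grip": 1,"translation": [0,0,0.012],"twist": [0,0,0]},{"grip": 1,"translation": [0,0,0.008],"twist": [0,0,0]},{"grip": 1,"translation": [0,0,0.004],"twist": [0,0,0]},{"grip": 1,"translation": [0,0,0.003],"twist": [0,0,0]},{"grip": 1,"translation": [0,0,0.003],"twist": [0,0,0]},{"grip": 1,"translation": [0,0,0.003],"twist": [0,0,0]}]}}

```text
clock: 16.15
eef_pos: [583.0, 247.8, 144.2]
tcp_rot: [-3.141, 0.001, -2.532]
contact_force: [-0.6, 0.0, 2.5]
opening: 0.002
```

Emit:
{"op": "jog_arm", "data": {"moves": [{"grip": 1,"translation": [0,0,0.003],"twist": [0,0,0]},{"grip": 1,"translation": [0,0,0.003],"twist": [0,0,0]},{"grip": 1,"translation": [0,0,0.003],"twist": [0,0,0]},{"grip": 1,"translation": [0,0,0.003],"twist": [0,0,0]},{"grip": 1,"translation": [0,0,0.003],"twist": [0,0,0]}]}}

```text
clock: 16.57
eef_pos: [582.9, 247.8, 129.0]
tcp_rot: [-3.141, 0.001, -2.532]
contact_force: [1.1, 0.7, 3.4]
opening: 0.001
```

Emit:
{"op": "jog_arm", "data": {"moves": [{"grip": 1,"translation": [0,0,0.002],"twist": [0,0,0]},{"grip": 1,"translation": [0,0,0.002],"twist": [0,0,0]},{"grip": 1,"translation": [0,0,0.002],"twist": [0,0,0]},{"grip": 1,"translation": [0,0,0.002],"twist": [0,0,0]}]}}

```text
clock: 16.9
eef_pos: [582.9, 247.8, 121.0]
tcp_rot: [-3.142, 0.001, -2.532]
contact_force: [1.1, 0.8, 3.5]
opening: -0.003
```

Emit:
{"op": "jog_arm", "data": {"moves": [{"grip": 1,"translation": [0,0,0.001],"twist": [0,0,0]},{"grip": 1,"translation": [0,0,0.001],"twist": [0,0,0]},{"grip": 1,"translation": [0,0,0.001],"twist": [0,0,0]},{"grip": 1,"translation": [0,0,0.001],"twist": [0,0,0]},{"grip": 1,"translation": [0,0,0.001],"twist": [0,0,0]}]}}

```text
clock: 17.32
eef_pos: [582.8, 247.7, 116.1]
tcp_rot: [-3.142, 0.0, -2.532]
contact_force: [1.8, 0.7, 3.5]
opening: 0.0
```

Emit:
{"op": "jog_arm", "data": {"moves": [{"grip": 1,"translation": [0,0,0.0005],"twist": [0,0,0]},{"grip": 1,"translation": [0,0,0.0005],"twist": [0,0,0]},{"grip": 1,"translation": [0,0,0.0005],"twist": [0,0,0]}]}}

```text
clock: 17.57
eef_pos: [582.7, 247.7, 114.6]
tcp_rot: [-3.142, 0.0, -2.532]
contact_force: [1.2, 0.8, 2.0]
opening: -0.002
```

Emit:
{"op": "jog_arm", "data": {"moves": [{"grip": 1,"translation": [0,0,0.0005],"twist": [0,0,0]},{"grip": 1,"translation": [0,0,0.0005],"twist": [0,0,0]},{"grip": 1,"translation": [0,0,0.0005],"twist": [0,0,0]}]}}

```text
clock: 17.82
eef_pos: [582.7, 247.7, 113.1]
tcp_rot: [-3.142, 0.0, -2.532]
contact_force: [2.1, 1.5, 3.8]
opening: 0.004
```

Emit:
{"op": "jog_arm", "data": {"moves": [{"grip": 1,"translation": [0,0,0.0005],"twist": [0,0,0]},{"grip": 1,"translation": [0,0,0.0005],"twist": [0,0,0]}]}}

```text
clock: 17.98
eef_pos: [582.8, 247.7, 112.2]
tcp_rot: [-3.142, 0.0, -2.532]
contact_force: [2.5, 2.3, 4.7]
opening: 0.004
```

Emit:
{"op": "jog_arm", "data": {"moves": [{"grip": 1,"translation": [0,0,0.0005],"twist": [0,0,0]},{"grip": 1,"translation": [0,0,0.0005],"twist": [0,0,0]}]}}

```text
clock: 18.15
eef_pos: [582.9, 247.8, 111.8]
tcp_rot: [-3.141, 0.001, -2.532]
contact_force: [-1.4, 0.8, 13.0]
opening: -0.002
```

Emit:
{"op": "jog_arm", "data": {"moves": [{"grip": 1,"translation": [0,0,0.0005],"twist": [0,0,0]}]}}

```text
clock: 18.23
eef_pos: [582.9, 247.8, 111.6]
tcp_rot: [-3.141, 0.001, -2.532]
contact_force: [-2.3, 0.1, 16.1]
opening: -0.001
```

Emit:
{"op": "jog_arm", "data": {"moves": [{"grip": 1,"translation": [0,0,0.0003],"twist": [0,0,0]},{"grip": 1,"translation": [0,0,0],"twist": [0,0,0]}]}}

```text
clock: 18.4
eef_pos: [583.0, 247.8, 111.6]
tcp_rot: [-3.141, 0.001, -2.532]
contact_force: [-2.0, 0.6, 15.0]
opening: 0.002
```

Emit:
{"op": "jog_arm", "data": {"moves": [{"grip": 1,"translation": [0,0,-0.003],"twist": [0,0,0]},{"grip": 1,"translation": [0,0,-0.01],"twist": [0,0,0]},{"grip": 1,"translation": [0,0,-0.025],"twist": [0,0,0]},{"grip": 1,"translation": [0,0,-0.035],"twist": [0,0,0]},{"grip": 1,"translation": [0,0,-0.035],"twist": [0,0,0]},{"grip": 1,"translation": [0,0,-0.035],"twist": [0,0,0]},{"grip": 1,"translation": [0,0,-0.025],"twist": [0,0,0]},{"grip": 1,"translation": [0,0,-0.01],"twist": [0,0,0]},{"grip": 1,"translation": [0,0,0],"twist": [0,0,0]}]}}

```text
clock: 19.15
eef_pos: [583.3, 247.9, 291.0]
tcp_rot: [-3.141, 0.003, -2.532]
contact_force: [-0.4, -0.2, 0.2]
opening: 0.005
```

```bash
python3 look.py 6
python3 - <<'E'
from h import *
print(r.sense()['eef_pos'])
crop('s6',330,430,170,290,5,'s6h');crop('d6',200,320,120,220,5,'d6h')
for t in ('s6','d6'):
    z=load(t);X=cloud(z).reshape(-1,3);X=X[np.isfinite(X[:,0])]
    o=np.array([547.3,222.2] if t=='s6' else [544.9,221]);a=3.753
    d=X[:,:2]-o;qx=np.cos(a)*d[:,0]+np.sin(a)*d[:,1];qy=-np.sin(a)*d[:,0]+np.cos(a)*d[:,1]
    for x0,x1 in ((-68,-58),(-58,-48),(-48,-38),(-38,-28),(-28,-20)):
        m=(qx>x0)&(qx<x1)&(abs(qy)<5)&(X[:,2]>85)&(X[:,2]<160)
        print(t,x0,m.sum(),np.median(X[m][:,2]).round(1) if m.any() else None)
    for n,c,R,zz in (('can_a',(705,240),50,130),('can_b',(442,323),45,115),('bowl',(505,58),60,50),('honey',(529,-360),35,85),('oil',(757,0),40,235)):
        m=(np.hypot(X[:,0]-c[0],X[:,1]-c[1])<R)&(abs(X[:,2]-zz)<4)
        if m.sum()>5: print(n,circ(X[m]).round(1))
E
```

```text
s6 rim [546.  223.1  93. ]
(array([547.07883049, 222.0255055 ,   3.75069927]), array([ 0.2,  1.4, -0. , -0.3, -1.2,  0.5,  0.1,  0. , -0.5]), [np.int64(335), np.int64(104), np.int64(160)], None)
tail 94 80.8
mid 93 80.9
rib 81 110.8
headtop 141 115.3
knob 38 142.3
d6 rim [543.6 222.2  93.2]
(array([544.89295116, 220.92409859,   3.75290292]), array([ 0.6,  6.8,  0.2, -0.6,  0.5, -0.7,  0. ,  0. ,  0.3]), [np.int64(109), np.int64(79), np.int64(142)], None)
tail 35 81.9
mid 38 81.9
rib 66 111.3
headtop 146 115.8
knob 30 142.0
[581.84233326 247.27970246 286.98323027]
s6 -68 16 111.5
s6 -58 13 111.3
s6 -48 13 111.7
s6 -38 15 112.1
s6 -28 10 111.6
can_a [709.9 240.2  22.7]
can_b [445.4 324.9  20.5]
bowl [506.2  58.5  45.4]
honey [ 529.9 -360.1   17.5]
oil [759.2   1.   10.2]
d6 -68 5 111.5
d6 -58 7 111.5
d6 -48 3 114.5
d6 -38 8 112.7
d6 -28 2 111.8
can_a [706.2 237.2  24. ]
can_b [439.8 320.6  20.4]
bowl [503.   56.8  45.1]
honey [ 526.9 -363.7   17.6]
oil [755.2  -1.3  10.9]
```

View pics/s6h.png

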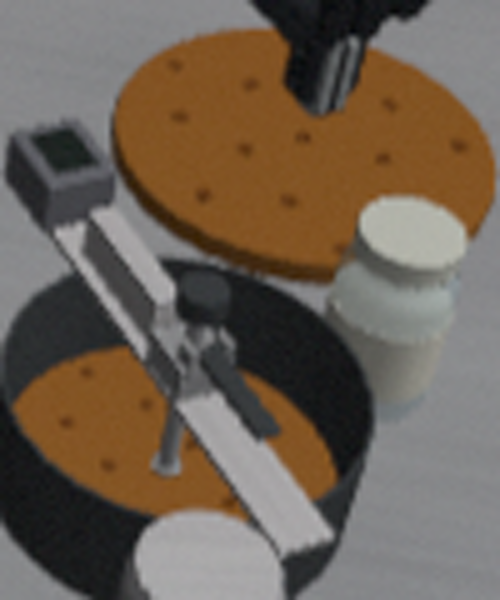

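View pics/d6h.png

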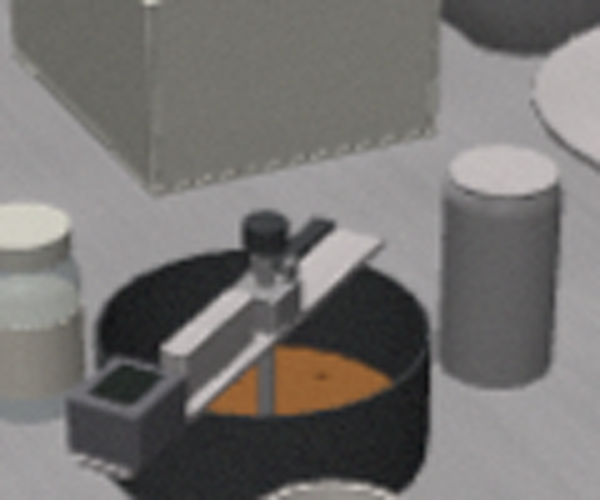

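View pics/s6.png

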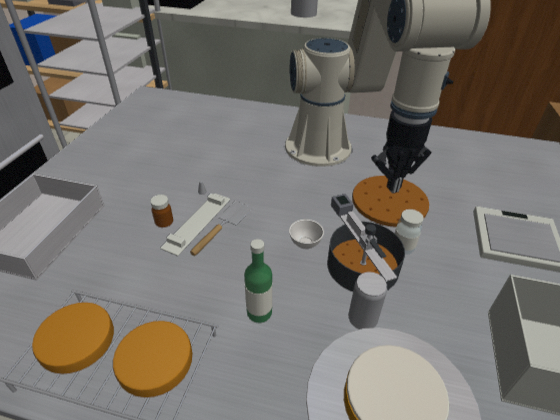

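```bash
python3 -c "
from rig import r
print(r.sense()['clock'],r.sense()['contact_force']);print(r.sign_off())"
```

```text
19.25 [-0.25104237  0.59083903 -0.34354062]
the job is handed in; nothing more can be done
None
```

The gauge now stands level on the tin's rim with the rod's foot on the biscuit and the lock lever down flat. I handed the job in at 19.3 s.

I carried it across by the rib near its balance point and set it down with the rod over the middle. I pushed the rod with shut fingers until the force rose from about 2.5 N to 8.6 N, then stopped and pressed the lever to about 16 N.

**Last checks:**
- **Level and position:** the beam is level to within about 1 mm from end to end. The rod axis is about 1.5–2 mm off the tin's centre.
- **Reading:** the knob top is at z 142 and stayed there when the lever was pressed. The foot is therefore at about z 11.4, which agrees with the 11–12 I measured for the biscuit in the depth images. That makes the tin about 64 mm deep above the biscuit.
- **Lever:** its top measures about 111.5 along nearly its whole length, so it is flat.
- **Other objects:** the two cans, bowl, honey jar and oil bottle measure the same as before in the scene view. The nozzle and spatula I only checked by eye, and they look unmoved. The gripper is clear and touching nothing.

**Disagreements:** the two fixed cameras differ by 2–3 mm from each other, so I judged the centring within each picture. The side camera also put the tall canister about 7 mm from its first reading. The scene camera shows it unmoved, and it was nearly hidden in that first side picture, so I put this down to a poor first fit.

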